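Set the thumbwheel of the blue pump controller

TASK

Two small pump controllers stand on the bench, one with a blue and one with an orange thumbwheel in the slot of its panel. With one fingertip, roll the blue wheel until the white mark on its rim lines up with the white pointer lines on the panel at either side of the slot. Leave the orange wheel as it is set.

Things in the scene. Friction and masses are not known exactly. Their poses are not given: they have to be found in the camera images.
- blue_unit: The controller to set, fixed to the bench: case 110 (x) by 84 (y) by 60 mm high, grey sides, flat black panel on top with blue edge stripes. Origin: centre of its underside on the bench; x points to its rear (away from the robot, within 0.3 rad), y to its left, z up. White pointer lines lie on the panel at x = 0 on both sides of the slot (64 mm along x, 20 mm wide).
- blue_wheel_top (a point): Point on the top of the blue wheel, 73 mm over the bench, 13 mm above the panel, straight over the unit's origin; fixed to the case. Wheel: radius 32 mm, 14 mm wide, finely ribbed, axle level along the unit's y. The axle is sprung: pressed, the wheel yields straight down, 1.2 N + 0.8 N per mm, at most 8 mm. Pressed 3 mm and drawn along x, a fingertip rolls it.
- blue_wheel (a joint): Angle of the blue wheel, rad. 0: its white mark is at the very top, in line with the pointer lines. Positive: the mark leans to the front (unit's -x, to the robot), as at the start (0.45 to 0.85). Drawing the top to the rear (+x) lowers the value, about 32 mm a radian. Stops at -1.2 and 1.2; friction of 0.015 N m holds it where it is left.
- orange_mark (a point): White mark on the rim of the orange wheel of the other controller, 32 mm from its axle: must stay where it is. That unit is the same case and wheel, also fixed, with orange stripes; its mark may lean either way by up to 0.8 rad. The two units and a jar take three places in any order, unit centres 120 mm or more apart.

How it is judged (in metres and radians):
At the end, for the whole second after the job is handed in: The blue wheel rests with its white mark within 0.2 rad (6 mm at the rim) of the pointer lines, and the orange wheel's mark is within 10 mm of where it was (value of joint blue_wheel between -0.2 and 0.2 rad and velocity of joint blue_wheel between -0.05 and 0.05 rad/s and distance of orange_mark from where it was at the start of the episode below 0.01 m); the robot touches nothing.
It fails at once if the orange wheel is turned or pressed (its mark moves more than 10 mm) (distance of orange_mark from where it was at the start of the episode above 0.01 m).
It also fails if it takes over 29 s, if anything falls off the work surface, if the arm or the gripper's body presses on something with over 40 N, if the wrist force passes 120 N, or if a joint passes its speed limit or range.

ROBOT

A 7-joint arm with a two-finger parallel gripper is mounted at the origin on a cart in front of the work surface, level with it; the furniture and walls round the work are solid. World frame = base frame: x ahead of the robot, y to its left, z up, the work surface at z = 0. Lengths are in mm, angles in rad, forces in N, time in s.
With the tool pointing down it reaches from about 400 to 875 mm from the base axis. Payload 4.4 kg.
Tool frame: the origin (TCP) lies between the finger pads; the fingertips stand ctrl.tcp_to_tips ahead of it and the grasp point (between the pads) lies 8 mm behind it (ctrl.tcp_to_tips is the distance from the TCP to the fingertips, in mm); z points along the fingers, y is the direction in which the jaws open and shut (so a half turn about z gives the same grasp; the last joint's range is limited). The gripper opens to 85 mm and grips with 20 to 120 N. Pads are 22 mm wide; open, the fingers measure 114 mm over their backs; the gripper's body (76 mm by 85 mm) begins 54 mm behind the grasp point. The pads swing forward as they close: fully open they stand 13 mm farther back than shut.
Start: joints at [-1.371, 0.628, 0.038, 1.517, -0.027, 0.996, -0.02], TCP at [170.718, 627.194, 242.313] pointing down, gripper open.
Joint ranges: [-3.06, 3.06], [-0.37, 2.12], [-1.25, 1.32], [0.18, 2.47], [-1.1, 4.24], [0.23, 1.98], [-2.94, 2.94]. Speed limits (rad/s): [2.57, 2.57, 3.14, 3.14, 3.14, 3.14, 3.14].

INTERFACE

Orientations are given as [roll, pitch, yaw] about the fixed x, y, z axes, in that order (R = Rz(yaw) Ry(pitch) Rx(roll)).
In Python, from cell import ctrl gives the robot as it stands.
- The arm moves only by the tool send_rows, never from a script. Its argument "rows" is a list of rows, each an object of numbers: "x", "y", "z": the shift along the world's x, y, z in cm; "roll": the turn about the world's z in degrees; "claw": the closure, from 0 (fully open) to 1 (shut). A call has 1 to 5 rows; each row is the pose to reach, as a shift and turn from the pose commanded when the call began; what a row does not reach only later rows make up. A row lasts 1/12 s, in which the tool goes at most 41.7 mm and 7.16 degrees, less where a joint would pass 70% of its speed; a pose out of reach is approached as far as the arm can. A call with a gripper value outside its range is refused whole. The fingers move at their own pace and stop on an object; the grip force is fixed at half the most. Time passes only in rows, so rows that repeat a pose let the fingers close. It gives the time, the measured TCP pose, the force and the opening at its end, in the units of the state.
- ctrl.read_state(): the state, without advancing time (a new reading comes with each control period).
- ctrl.get_image(name): name is "scene" or "top" or "wrist"; returns (picture, depth): 420x560x3 uint8, blue, green, red; 420x560 float32, mm along the optical axis (not along the pixel's ray), 0 where there is no reading.
- ctrl.get_calibration(name): a dict with "intrinsics" (3x3 intrinsics, pixels), "dist_coeffs" ([k1, k2, p1, p2, k3] as OpenCV has them; the pictures are not rectified), "T" (4x4, takes a point from camera to world coordinates). Camera axes: x right, y down, z forward; pixel columns grow to the right and rows downward; lengths in mm; the calibration is good to about 2 mm. A picture is of the moment at which its call begins: read the wrist's pose just before it. get_calibration takes no time and is no camera call; for the wrist camera it gives the pose at the moment of the call.
- ctrl.finish_job(): hands the job in, once; it reports no verdict.
Trained networks look in the newest picture that a camera, given by its name, has taken for a name from the list of things; names that differ only in an ending like _2 or _b are one class to them, and where a whole thing is asked for, a point or a joint stands for the part that bears it (a point fixed in the world has none). Each returns a list of dicts, best first, with "confidence" (0 to 1); they miss things now and then, are a little off and sometimes report something else, mostly with a low value. They report only what shows in the picture. A call takes as long as a camera call.
- ctrl.recognise(camera, query): "uv" ([column, row] in pixels, amid what is visible of it).
- ctrl.regions_of(camera, query): "region" (420x560 bool, what is visible of it) and "uv" ([column, row] in pixels, amid what is visible of it).
- ctrl.place_of(camera, query): "uv" ([column, row] in pixels: a listed point, or the origin of a listed thing).
The state is a dict: "clock": time; "qpos": joint angles; "qd": joint speeds; "tau": joint torques, N m; "eef_pos": TCP position; "tool_rot": TCP orientation; "force": force on the tool from outside, world axes, zero at the start; "torque": the same for the moment, N m; "width": finger opening in mm.
Only numpy, scipy, OpenCV 4.12 (cv2) and the standard library are available. Lean on these libraries where they do the work, as an engineer would, in place of code of your own. Each camera call takes 0.05 s, during which the arm holds its last target. There are 200 camera calls.

## Working session

There is one attempt and no reset: what is moved stays moved. The work goes in short steps, Python scripts to look and compute and a tool call to move; the robot and the scene stay as the last step left them, time stands still between calls to the robot, and variables do not carry over. Pictures are saved under pics/ and viewed, on a budget of 10 in all, crops included, one or two more only if the job needs it, and the job is handed in when it is done.

Besides the shell and the picture viewer there is one more tool, called as name([rows], argument=value, ...), one row to a line, values as JSON. send_rows: Moves the arm, as the interface text tells. Its arguments: {"type":"object","properties":{"rows":{"type":"array"}},"required":["rows"]}

```bash
mkdir -p pics; ls
cat > h.py <<'E'
import numpy as np, cv2
from cell import ctrl
def ray(cal,uv):
    p=cv2.undistortPoints(np.array([[uv]],float),np.array(cal["intrinsics"],float),np.array(cal["dist_coeffs"],float))[0,0]
    T=np.array(cal["T"],float); return T[:3,3], T[:3,:3]@np.array([p[0],p[1],1.])
def at_z(cal,uv,z):
    o,d=ray(cal,uv); return o+d*(z-o[2])/d[2]
def at_d(cal,uv,dep):
    o,d=ray(cal,uv); return o+d*dep
E
python3 - <<'E'
from h import *
s=ctrl.read_state(); print(s, ctrl.tcp_to_tips)
for c in ("top","scene"):
    im,d=ctrl.get_image(c); cv2.imwrite(f"pics/{c}0.png",im); cal=ctrl.get_calibration(c)
    print(c,np.round(cal["T"],2).tolist())
    for q in ("blue_unit","blue_wheel_top","orange_mark"):
        for r in ctrl.place_of(c,q)[:3]: 
            z={"blue_unit":0,"blue_wheel_top":73}.get(q,70)
            u,v=np.round(r["uv"]).astype(int); print(q,r["uv"],r["confidence"],at_z(cal,r["uv"],z).round(1), at_d(cal,r["uv"],d[v,u]).round(1))
    for r in ctrl.recognise(c,"blue_wheel")[:3]: print("wheel",r)
print(ctrl.read_state()["clock"])
E
```

```text
pics
{'clock': 0.0, 'qpos': array([-1.37080727,  0.62933327,  0.03844537,  1.51834782, -0.02698603,
        0.99629615, -0.02000584]), 'qd': array([-0.00229276,  0.00238571,  0.00010273, -0.00146431,  0.0023888 ,
        0.00042211,  0.00166939]), 'tau': array([ 7.88567650e-04, -5.63407016e+01,  1.22632340e+00, -1.93436944e+01,
        1.09076482e-02,  1.08455479e-02, -6.07515275e-06]), 'eef_pos': array([170.55760569, 626.61128223, 241.40391791]), 'tool_rot': array([-3.13972655e+00,  3.72918306e-05,  2.87580308e+00]), 'force': array([0.20124946, 0.19411199, 0.62396618]), 'torque': array([0.00364832, 0.03678355, 0.0184619 ]), 'width': 85.1946544819919} 11.0
top [[-0.0, -1.0, 0.04, 505.88], [-1.0, 0.0, -0.01, -212.1], [0.01, -0.04, -1.0, 917.21], [0.0, 0.0, 0.0, 1.0]]
blue_unit [317.3, 236.1] 0.61 [ 495.9 -308.1    0. ] [ 496.6 -301.4   64.3]
blue_wheel_top [318.0, 238.5] 0.76 [ 492.  -301.8   73. ] [ 492.  -302.1   70.3]
orange_mark [231.6, 265.6] 0.75 [ 440.1 -135.9   70. ] [ 440.1 -135.8   69.1]
wheel {'uv': [317.9, 237.6], 'confidence': 0.59}
scene [[0.71, -0.53, 0.46, 150.71], [-0.7, -0.54, 0.46, -606.06], [0.01, -0.65, -0.76, 735.65], [0.0, 0.0, 0.0, 1.0]]
blue_unit [297.6, 270.2] 0.67 [ 500.5 -307.7    0. ] [ 471.6 -332.4   60.8]
blue_wheel_top [298.3, 251.5] 0.76 [ 499.6 -306.7   73. ] [ 499.2 -307.    73.7]
orange_mark [221.9, 221.7] 0.7 [ 436.9 -130.5   70. ] [ 437.5 -129.4   68.5]
wheel {'uv': [296.5, 255.1], 'confidence': 0.65}
0.5
```

View pics/top0.png

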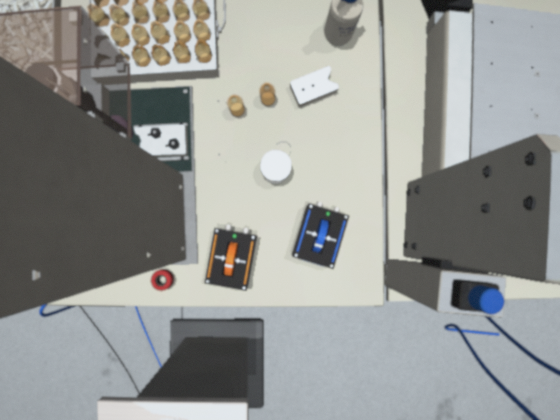

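View pics/scene0.png

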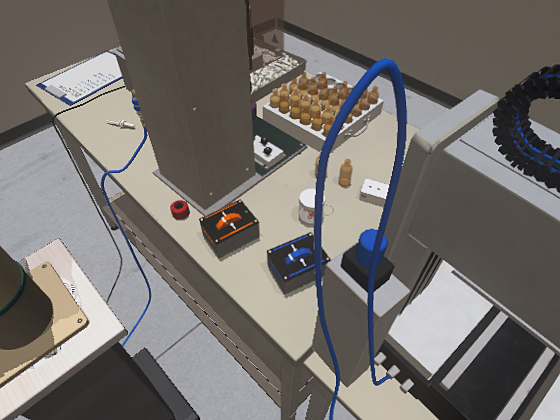

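The top view shows the orange unit near (231,258), the blue one near (321,237) with its blue wheel, and a mug at (276,166). Tall pillars stand left (base edge about column 190) and right (from about column 405). The scene view agrees. The arm starts beyond the left pillar, so I need a map of the obstacles.

Run:
```python
from h import *
P=[]
for c in ("top","scene","wrist"):
    im,d=ctrl.get_image(c); cal=ctrl.get_calibration(c)
    if c=="wrist": cv2.imwrite("pics/w0.png",im)
    v,u=np.mgrid[0:420:2,0:560:2]; uv=np.stack([u.ravel(),v.ravel()],1).astype(float); dep=d[v.ravel(),u.ravel()]
    k=dep>0
    p=cv2.undistortPoints(uv[k][:,None],np.array(cal["intrinsics"],float),np.array(cal["dist_coeffs"],float))[:,0]
    T=np.array(cal["T"],float); X=(np.c_[p,np.ones(len(p))]*dep[k][:,None])@T[:3,:3].T+T[:3,3]
    P.append(X); print(c,d[d>0].min(),X.min(0).round(),X.max(0).round(),T[:3,3].round())
X=np.vstack(P[:2])
# max height map, 50mm cells: rows x from 900 down to 0, cols y 500..-700
for lo in (0,):
    print("y:     "+" ".join(f"{y:4d}" for y in range(500,-750,-50)))
    for x in range(1000,-100,-50):
        r=[]
        for y in range(500,-750,-50):
            m=(abs(X[:,0]-x)<25)&(abs(X[:,1]-y)<25)
            r.append(f"{int(X[m,2].max()):4d}" if m.any() else "   .")
        print(f"{x:5d}: "+" ".join(r))
```

```text
top 268.4225 [ -299. -1439.  -877.] [1380.  932.  645.] [ 506. -212.  917.]
scene 199.26138 [-354. -811. -880.] [2731. 2078.  636.] [ 151. -606.  736.]
wrist 66.51294 [-463. -921. -869.] [ 900. 1657.  324.] [ 93. 649. 375.]
y:      500  450  400  350  300  250  200  150  100   50    0  -50 -100 -150 -200 -250 -300 -350 -400 -450 -500 -550 -600 -650 -700
 1000:    .    .   33   60   56   50   25  102  104  103  103  104   90    3    3    2    1    2    2    1    1   72    .    0    0
  950:    .    .    .   66   59   48    .  104  103  106  104  104   95    3    2    2  110  147  136    3    1  113  157 -857    .
  900:    .    .    .    .   61   52    2  106  105  105  106  105  104    3    3    2    3  179  128    2    0  130  159  160  159
  850:    .    .    .    .    .   52    3  104  103  105  105  106  105    5    3    3   32   31    3    2    1  130  159  160  159
  800:    .    .    .    .    .    .    0   50   52   40   28   26    3   54   80   32   33   31    3    2    0  131  159  160  160
  750:    .    .    .    .    .    .    .   24  470  471  471   29   55   79   58   
[... 1459 characters left out ...]
 -853 -851 -850 -852 -852 -854 -851 -851
  150: -852 -852 -850 -846 -843 -848 -760    2    3    3    3    4    3    3 -757 -852 -854 -852 -850 -850 -851 -853 -852 -850 -851
  100: -850 -849 -852 -852 -847 -852 -763    4   15   16   14   15   15    4 -755 -852 -852 -852 -851 -849 -852 -852 -851 -847 -851
   50: -854 -845 -852 -849 -850 -854 -763    3   14   14  214  210   15    4 -756 -850 -853 -852 -852 -852 -851 -850 -851 -851 -852
    0: -850 -852 -850 -852 -850 -851 -852    .    .    .    .  165   15    3 -758 -854 -853 -850 -849 -850 -851 -852 -852 -851 -850
  -50: -850 -847 -853 -846 -847 -851    .    .    .    .    .   77   15    4 -758 -853 -851 -846 -852 -849 -849 -851 -849 -851 -851
```

send_rows([
  {"x":-0.2,"y":-4.1,"z":0,"claw":1},
  {"x":-0.4,"y":-8.2,"z":0,"claw":1},
  {"x":-0.6,"y":-12.3,"z":0,"claw":1},
  {"x":-0.8,"y":-16.4,"z":0,"claw":1},
  {"x":-1,"y":-20.5,"z":0,"claw":1},
])

```text
$.rows[0]: bad value
```

Run:
```python
from h import *
s=ctrl.read_state(); print(s["clock"],s["qpos"].round(3),s["eef_pos"].round(1),s["tool_rot"].round(3))
c="top";im,d=ctrl.get_image(c); cal=ctrl.get_calibration(c)
v,u=np.mgrid[0:420,0:560]; uv=np.stack([u.ravel(),v.ravel()],1).astype(float); dep=d.ravel(); k=dep>0
p=cv2.undistortPoints(uv[k][:,None],np.array(cal["intrinsics"],float),np.array(cal["dist_coeffs"],float))[:,0]
T=np.array(cal["T"],float); X=(np.c_[p,np.ones(len(p))]*dep[k][:,None])@T[:3,:3].T+T[:3,3]
m=(X[:,2]>110)&(X[:,1]>-120)&(X[:,0]>300)
for y in range(-100,300,25):
    q=X[m&(abs(X[:,1]-y)<12.5)]
    if len(q): print(y,q[:,0].min().round(),q[:,0].max().round(),q[:,2].min().round())
for a in ("blue_unit",):
    m=(abs(X[:,2]-60)<5)&(np.hypot(X[:,0]-495,X[:,1]+304)<80)
    Y=X[m,:2].astype(np.float32); print(cv2.minAreaRect(Y))
```

```text
0.65 [-1.371  0.628  0.039  1.517 -0.027  0.996 -0.02 ] [170.7 627.2 242.3] [ 3.142 -0.     2.876]
-50 451.0 494.0 112.0
-25 448.0 657.0 110.0
0 635.0 751.0 296.0
25 651.0 749.0 466.0
50 667.0 748.0 125.0
75 683.0 748.0 465.0
100 738.0 745.0 467.0
((497.78216552734375, -308.76141357421875), (84.6361312866211, 110.0617904663086), 73.10062408447266)
```

send_rows([
  {"x":-0.2,"y":-4.1,"z":0,"roll":0,"claw":1},
  {"x":-0.4,"y":-8.2,"z":0,"roll":0,"claw":1},
  {"x":-0.6,"y":-12.3,"z":0,"roll":0,"claw":1},
  {"x":-0.8,"y":-16.4,"z":0,"roll":0,"claw":1},
  {"x":-1,"y":-20.5,"z":0,"roll":0,"claw":1},
])

```text
clock: 1.12
eef_pos: [160.5, 420.2, 242.4]
tool_rot: [3.141, 0.0, 2.876]
force: [0.4, -0.3, 0.2]
width: 25.4
```

Run:
```python
from h import *
s=ctrl.read_state(); print(s["clock"],s["qpos"].round(3),s["eef_pos"].round(1),s["tool_rot"].round(3),s["width"])
```

```text
1.1167 [-1.297  0.346  0.038  2.051 -0.019  0.744  0.058] [160.5 420.2 242.4] [3.141 0.    2.876] 25.352192183150205
```

send_rows([
  {"x":2.8,"y":-2.9,"z":0,"roll":0,"claw":1},
  {"x":5.6,"y":-5.8,"z":0,"roll":0,"claw":1},
  {"x":8.4,"y":-8.7,"z":0,"roll":0,"claw":1},
  {"x":11.2,"y":-11.6,"z":0,"roll":0,"claw":1},
  {"x":14,"y":-14.5,"z":0,"roll":0,"claw":1},
])

```text
clock: 1.53
eef_pos: [301.8, 275.9, 242.8]
tool_rot: [3.14, 0.001, 2.876]
force: [0.4, 1.4, 0.8]
width: -0.4
```

send_rows([
  {"x":0.8,"y":-4,"z":0,"roll":0,"claw":1},
  {"x":1.6,"y":-8,"z":0,"roll":0,"claw":1},
  {"x":2.4,"y":-12,"z":0,"roll":0,"claw":1},
  {"x":3.2,"y":-16,"z":0,"roll":0,"claw":1},
  {"x":4,"y":-20,"z":0,"roll":0,"claw":1},
])

```text
clock: 1.95
eef_pos: [340.9, 75.4, 242.7]
tool_rot: [3.141, 0.001, 2.876]
force: [0.8, -0.2, -0.1]
width: 0.1
```

send_rows([
  {"x":0,"y":-4.1,"z":0,"roll":0,"claw":1},
  {"x":0,"y":-8.2,"z":0,"roll":0,"claw":1},
  {"x":0,"y":-12.3,"z":0,"roll":0,"claw":1},
  {"x":0,"y":-16.4,"z":0,"roll":0,"claw":1},
  {"x":0,"y":-20.5,"z":0,"roll":0,"claw":1},
])

```text
clock: 2.37
eef_pos: [340.5, -129.8, 242.7]
tool_rot: [3.141, 0.001, 2.876]
force: [1.1, 0.6, -0.3]
width: -0.5
```

send_rows([
  {"x":0,"y":-4.1,"z":0,"roll":0,"claw":1},
  {"x":3,"y":-7,"z":0,"roll":0,"claw":1},
  {"x":6,"y":-9.9,"z":0,"roll":0,"claw":1},
  {"x":9,"y":-12.8,"z":0,"roll":0,"claw":1},
  {"x":12,"y":-15.5,"z":0,"roll":0,"claw":1},
])

```text
clock: 2.78
eef_pos: [461.8, -284.9, 242.6]
tool_rot: [-3.141, 0.001, 2.875]
force: [0.6, 0.5, -0.2]
width: 0.4
```

Run:
```python
from h import *
s=ctrl.read_state(); print(s["clock"],s["qpos"].round(3),s["eef_pos"].round(1),s["tool_rot"].round(3),s["width"])
c="wrist"; cal=ctrl.get_calibration(c); im,d=ctrl.get_image(c); cv2.imwrite("pics/w1.png",im); np.save("w1d.npy",d)
print(np.round(cal["T"],2).tolist())
for q,z in (("blue_unit",0),("blue_wheel_top",73),("orange_mark",70)):
    for r in ctrl.place_of(c,q)[:3]: print(q,r["uv"],r["confidence"],at_z(cal,r["uv"],z).round(1))
v,u=np.mgrid[0:420,0:560]; uv=np.stack([u.ravel(),v.ravel()],1).astype(float); dep=d.ravel(); k=dep>0
p=cv2.undistortPoints(uv[k][:,None],np.array(cal["intrinsics"],float),np.array(cal["dist_coeffs"],float))[:,0]
T=np.array(cal["T"],float); X=(np.c_[p,np.ones(len(p))]*dep[k][:,None])@T[:3,:3].T+T[:3,3]
n=np.hypot(X[:,0]-497,X[:,1]+306)
m=(abs(X[:,2]-60)<4)&(n<80); print(cv2.minAreaRect(X[m,:2].astype(np.float32)),np.median(X[m,2]))
w=X[(X[:,2]>66)&(X[:,2]<80)&(n<40)]; print("wheel",len(w),w.mean(0) if len(w) else 0, w[:,2].max() if len(w) else 0, cv2.minAreaRect(w[:,:2].astype(np.float32)) if len(w)>3 else 0)
```

```text
2.7833 [ 0.298  0.489  0.301  1.825 -0.186  0.854  1.992] [ 461.8 -284.9  242.6] [-3.141e+00  1.000e-03  2.875e+00] 0.43521616044438066
[[0.26, 0.92, 0.3, 384.2], [0.96, -0.25, -0.08, -263.21], [0.0, 0.31, -0.95, 374.75], [0.0, 0.0, 0.0, 1.0]]
blue_unit [264.5, 204.4] 0.95 [ 499.  -308.6    0. ]
blue_wheel_top [264.1, 227.5] 0.97 [ 498.  -306.2   73. ]
orange_mark [446.4, 116.0] 0.85 [ 442.  -128.1   70. ]
((498.6796569824219, -307.4593811035156), (84.48495483398438, 111.28316497802734), 73.00891876220703) 60.607550701691196
wheel 627 [ 495.62885308 -306.46569954   71.11125222] 75.34629720469195 ((497.8548583984375, -306.9927978515625), (13.946855545043945, 44.82601547241211), 73.6994857788086)
```

View pics/w1.png

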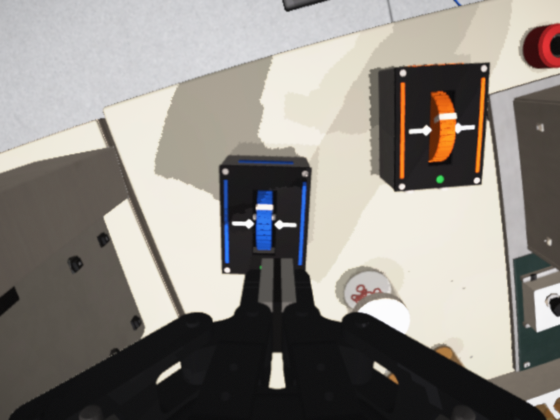

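```bash
cat >> h.py <<'E'
def mark(c,uvw,name,yaw=-0.295,ctr=(498,-307)):
    cal=ctrl.get_calibration(c); im,d=ctrl.get_image(c); cv2.imwrite(f"pics/{name}.png",im)
    u0,v0=map(int,uvw); h=im[v0-45:v0+45,u0-7:u0+8].astype(int)
    m=(h.min(2)>150); ys,xs=np.nonzero(m); uv=(xs.mean()+u0-7,ys.mean()+v0-45)
    o,dr=ray(cal,uv); ex=np.array([np.cos(yaw),np.sin(yaw)]); o2=np.array([(o[:2]-ctr)@ex,o[2]-41]); d2=np.array([dr[:2]@ex,dr[2]])
    A,B,C=d2@d2,o2@d2,o2@o2-32**2; t=(-B-np.sqrt(B*B-A*C))/A; p=o2+t*d2
    print("mark uv",uv,m.sum(),"local x,z",p.round(1),"angle",np.arctan2(-p[0],p[1]).round(3))
E
python3 - <<'E'
from h import *
print(ctrl.tcp_to_tips); mark("wrist",(264,215),"w2")
E
```

```text
11.0
mark uv (np.float64(264.0769230769231), np.float64(209.12087912087912)) 91 local x,z [-18.3  26.3] angle 0.607
```

send_rows([
  {"x":1.4,"y":-1,"z":-3.8,"roll":0,"claw":1},
  {"x":2.7,"y":-2,"z":-7.5,"roll":0,"claw":1},
  {"x":2.7,"y":-2,"z":-11.5,"roll":0,"claw":1},
  {"x":2.7,"y":-2,"z":-14,"roll":0,"claw":1},
  {"x":2.7,"y":-2,"z":-14,"roll":0,"claw":1},
])

```text
clock: 3.45
eef_pos: [483.8, -299.3, 97.8]
tool_rot: [3.138, -0.01, 2.877]
force: [1.3, 1.1, -0.4]
width: 0.1
```

Run:
```python
from h import *
im,d=ctrl.get_image("wrist"); cv2.imwrite("pics/w3.png",im)
s=ctrl.read_state(); print(s["clock"],s["eef_pos"].round(1),s["tool_rot"].round(3),s["width"],s["force"])
```

```text
3.5 [ 485.4 -300.6  100.6] [ 3.14  -0.006  2.876] 0.34211151769978754 [ 0.57030591 -0.95821422  0.29518262]
```

View pics/w3.png

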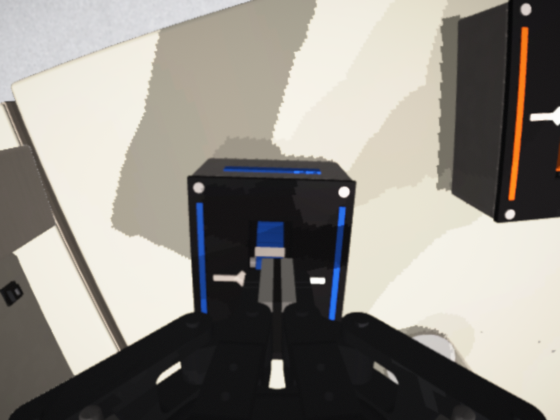

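send_rows([
  {"x":0,"y":-0.2,"z":-0.5,"roll":0,"claw":1},
  {"x":0,"y":-0.2,"z":-1.0,"roll":0,"claw":1},
  {"x":0,"y":-0.2,"z":-1.4,"roll":0,"claw":1},
  {"x":0,"y":-0.2,"z":-1.7,"roll":0,"claw":1},
  {"x":0,"y":-0.2,"z":-1.7,"roll":0,"claw":1},
])

```text
clock: 3.92
eef_pos: [487.8, -304.7, 85.6]
tool_rot: [3.142, 0.0, 2.876]
force: [-1.0, 1.0, 0.4]
width: -0.1
```

send_rows([
  {"x":0,"y":0,"z":-0.1,"roll":0,"claw":1},
  {"x":0,"y":0,"z":-0.2,"roll":0,"claw":1},
  {"x":0,"y":0,"z":-0.3,"roll":0,"claw":1},
  {"x":0,"y":0,"z":-0.4,"roll":0,"claw":1},
  {"x":0,"y":0,"z":-0.4,"roll":0,"claw":1},
])

```text
clock: 4.33
eef_pos: [488.0, -305.0, 81.4]
tool_rot: [-3.141, 0.001, 2.876]
force: [-0.0, 0.3, 3.4]
width: -0.3
```

send_rows([
  {"x":0.4,"y":-0.1,"z":0,"roll":0,"claw":1},
  {"x":0.8,"y":-0.2,"z":0,"roll":0,"claw":1},
  {"x":1.2,"y":-0.4,"z":0,"roll":0,"claw":1},
  {"x":1.6,"y":-0.5,"z":0,"roll":0,"claw":1},
  {"x":1.8,"y":-0.6,"z":0,"roll":0,"claw":1},
])

```text
clock: 4.75
eef_pos: [506.8, -310.8, 81.4]
tool_rot: [3.141, 0.001, 2.876]
force: [0.6, 0.8, 3.4]
width: -0.3
```

Run:
```python
from h import *
im,d=ctrl.get_image("wrist"); cv2.imwrite("pics/w4.png",im)
im,d=ctrl.get_image("top"); cv2.imwrite("pics/t4.png",im)
s=ctrl.read_state(); print(s["clock"],s["eef_pos"].round(1),s["tool_rot"].round(3),s["force"])
```

```text
4.85 [ 506.8 -310.7   81.3] [3.141e+00 1.000e-03 2.876e+00] [1.09166953 0.54136704 2.85981872]
```

View pics/w4.png

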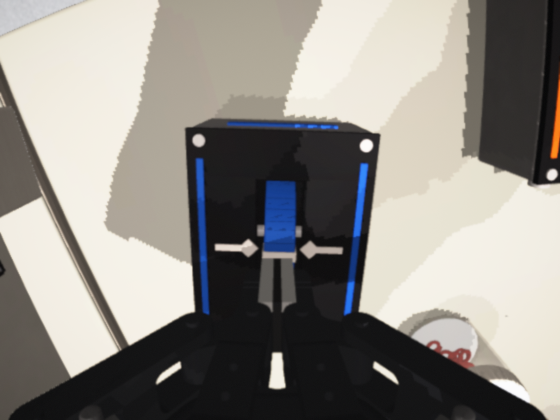

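The mark (280,256) is now beside the pointer lines (row 248), close to aligned. I'll lift off and measure it.

send_rows([
  {"x":0,"y":0,"z":1,"roll":0,"claw":1},
  {"x":0,"y":0,"z":3,"roll":0,"claw":1},
  {"x":-1,"y":0.5,"z":6,"roll":0,"claw":1},
  {"x":-3,"y":1.5,"z":10,"roll":0,"claw":1},
  {"x":-5,"y":2.5,"z":14,"roll":0,"claw":1},
])

```text
clock: 5.27
eef_pos: [458.0, -287.2, 215.0]
tool_rot: [3.142, -0.002, 2.875]
force: [0.4, 0.0, 1.1]
width: -0.3
```

send_rows([
  {"x":0,"y":0,"z":2,"roll":0,"claw":1},
  {"x":0,"y":0,"z":2,"roll":0,"claw":1},
  {"x":0,"y":0,"z":2,"roll":0,"claw":1},
  {"x":0,"y":0,"z":2,"roll":0,"claw":1},
])

```text
clock: 5.6
eef_pos: [459.0, -287.3, 233.7]
tool_rot: [3.141, -0.001, 2.876]
force: [-1.4, 0.2, -1.1]
width: 0.2
```

Run:
```python
from h import *
c="wrist"; ctrl.get_image(c); uv=ctrl.place_of(c,"blue_wheel_top")[0]; print(uv)
print(at_z(ctrl.get_calibration(c),uv["uv"],73).round(1)); print([ (r["uv"],at_z(ctrl.get_calibration(c),r["uv"],70).round(1)) for r in ctrl.place_of(c,"orange_mark")[:1]])
mark(c,uv["uv"],"w5"); s=ctrl.read_state(); print(s["clock"],s["eef_pos"].round(1),s["force"])
im=cv2.imread("pics/w5.png"); u,v=map(int,uv["uv"]); cv2.imwrite("pics/w5c.png",cv2.resize(im[max(v-75,0):v+75,max(u-100,0):u+100],None,fx=4,fy=4))
```

```text
{'uv': [263.1, 235.0], 'confidence': 0.72}
[ 497.4 -309.6   73. ]
[([453.2, 118.9], array([ 440.2, -129.1,   70. ]))]
mark uv (np.float64(263.8101265822785), np.float64(233.84810126582278)) 79 local x,z [-1. 32.] angle 0.031
5.8 [ 458.8 -287.3  232.7] [ 0.12248522 -0.50031458 -1.17753574]
```

View pics/w5c.png

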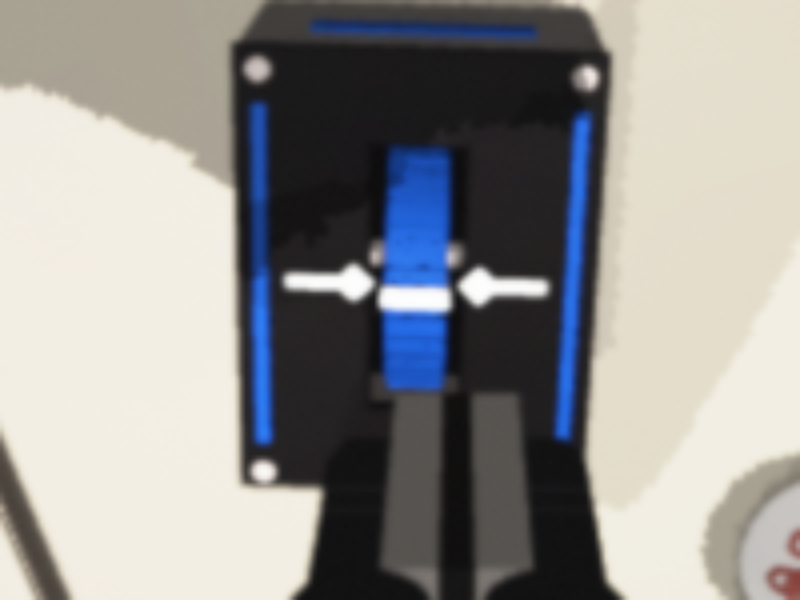

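The mark sits at the pointer lines, slightly lower in the picture because of the oblique view. The measured angle is about 0.03 rad, and the gripper is clear.

```bash
python3 -c "
from cell import ctrl; print(ctrl.finish_job())"
```

```text
the job is handed in; nothing more can be done
None
```

The blue wheel's white mark is lined up with the pointer lines, and I handed the job in at about 5.8 s of the 29 s allowed. I brought the arm round the front of the left pillar with the fingers shut. I then pressed the wheel about 3 mm (3.4 N), drew it about 19 mm to the rear in one stroke and lifted clear.

- **Blue wheel:** the wrist camera measured about 0.61 rad before the stroke and 0.03 rad after it. The limit is ±0.2 rad, and the close-up picture agrees.
- **Orange wheel:** nothing touched it. Its mark measured 2 mm from its earlier place, which is within measuring error.
- **Gripper:** it was about 150 mm above the blue unit, touching nothing, when I handed in.
- **Checks that failed or disagreed:**
  - The first move call was refused for a missing "roll" value and moved nothing.
  - The top camera's network put the wheel about 6 to 8 mm off the other measurements, so I used the wrist camera and depth values.

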